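# Back the hand nut to its thread start and run it home

### The job

The red-winged hand nut sits loosely on the stud of the hold-down jig, its thread not yet caught. Turn it gently backward (anticlockwise seen from above) until you feel it drop in at the thread start, then turn it forward (clockwise) until it comes to its stop, so that it holds the strap down on the wood block; never force it. Let go of it, and leave the other things on the bench where they stand.

Things in the scene. Friction and masses are not known exactly. Their poses are not given: they have to be found in the camera images.
- nut: dark steel cap nut, 49 mm across, 63 mm high; origin: centre of its underside, z up. Grip it by the red wing on top: a flat bar 50 mm long along the nut's x, 14 mm thick along y, from z = 38 to 63 mm. Three pins inside, 5 mm thick, ride on the stud's threads. 0.10 to 0.16 kg. A grip of 25 N turns it; running it on takes under 0.1 N m, a rise past 0.15 N m means a stop: turn no harder.
- jig: hold-down jig fixed on the bench: board 150 x 190 x 15 mm, stud, strap and wood block. Origin: on the bench under the stud's axis, z up. How the threads stand round the stud is not told. Height of the nut's underside over the bench: 84.3 mm at the start, pins on the flat thread crests; about 74 mm once dropped in, resting on the strap's washer; about 71.5 mm fully home.
- strap (a joint): aluminium strap with a round washer under the nut, on a spring that lifts it (2 N per mm, plus 2.4 N to begin): 0 when raised, grows as it is pushed down, in m; about 0.0025 with the nut fully home, its rubber foot then on the wood block
- stud_top (a point): tip of the upright stud (24 mm thick, 104 mm above the bench), on its axis, inside the nut, which has 0.8 mm of play on it. Backward, 0.2 to 1.4 rad bring the pins over gaps in the crests; they fit through over some 0.3 rad, then a rib stops them. Once dropped, forward 1.3 to 1.7 rad to the solid stop, lately sinking 3.3 mm per rad. Up on the crests a rib blocks forward turning.
- jar_dark: dark round jar with a black lid, 68 mm in diameter, 105 mm high; a bystander; origin at the centre of its underside
- tape_blue: roll of blue tape lying flat, 110 mm in diameter, 48 mm high; a bystander; origin at the centre of its underside
- jar_white: white round jar with a dark lid, 62 mm in diameter, 85 mm high; a bystander; origin at the centre of its underside

How it is judged:
On the way:
1. the nut, upright over the stud, has dropped in at the thread start (horizontal distance between nut and stud_top below 0.004 m and z of nut in the frame of jig below 0.077 m and angle between nut's own z axis and vertical below 0.15 rad), for 0.1 s.
At the end, for the whole second after the job is handed in: The nut is run fully home on the stud: upright (within 0.12 rad), on the axis within 4 mm, its underside less than 72.3 mm above the jig's origin, at rest, with the strap held down by more than 1.5 mm; the robot has let go (horizontal distance between nut and stud_top below 0.004 m and z of nut in the frame of jig below 0.0723 m and value of joint strap above 0.0015 m and angle between nut's own z axis and vertical below 0.12 rad and linear speed of nut below 0.01 m/s); the robot touches nothing.
It fails at once if the nut is forced against the jig, its thread or its strap with more than 70 N in all (contact force between nut and jig above 70 N).
It fails at once if the dark jar, the white jar or the blue tape roll is moved more than 20 mm (distance of any of jar_dark, tape_blue, jar_white from where it was at the start of the episode above 0.02 m).
It also fails if it takes over 64 s, if anything falls off the work surface, if the arm or the gripper's body presses on something with over 40 N, if the wrist force passes 120 N, or if a joint passes its speed limit or range.

### The arm

A 6-joint arm with a two-finger parallel gripper is mounted at the origin on a cart in front of the work surface, level with it; the furniture and walls round the work are solid. World frame = base frame: x ahead of the robot, y to its left, z up, the work surface at z = 0. Lengths are in m, angles in rad, forces in N, time in s.
With the tool pointing down it reaches from about 0.35 to 0.875 m from the base axis. Payload 4.2 kg.
Tool frame: the origin (TCP) lies midway between the tips of the shut fingers; the grasp point (between the pads) lies 19 mm behind it; z points along the fingers, y is the line along which they close (so a half turn about z gives the same grasp; the last joint's range is limited). The gripper opens to 87 mm and grips with 3 to 60 N. Pads are 19 mm wide; open, the fingers measure 117 mm over their backs; the gripper's body (75 mm by 190 mm) begins 51 mm behind the grasp point.
Start: joints at [-1.016, 0.385, 0.008, 0, -1.194, -0.259], TCP at [0.182, -0.598, 0.223] pointing down, gripper open.
Joint ranges: [-3.14, 3.14], [-1.21, 2.06], [-1.07, 1.41], [-3.16, 2.05], [-2.99, -0.16], [-3.1, 3.1]. Speed limits (rad/s): [2.79, 2.79, 3.14, 3.14, 3.14, 3.14].

### API

Orientations are given as a rotation vector (axis times angle).
In Python, from cell import bot gives the robot as it stands.
- The arm moves only by the tool apply_moves, never from a script. Its argument "rows" is a list of rows, each an object with "travel": the shift along the tool's x, y, z each as a share of 400 mm, from -1 to 1, a list of three; "twist": the turn, a rotation vector about the tool's x, y, z each as a share of pi/4 rad, from -1 to 1, a list of three. In form: [{"travel": [dx, dy, dz], "twist": [rx, ry, rz]}, ...]. A call has 1 to 10 rows; each row is the pose to reach, as a shift and turn from the pose commanded when the call began, along the tool's axes at that moment; what a row does not reach only later rows make up. A row lasts 1/10 s, in which the tool goes at most 50 mm and 8.59 degrees, less where a joint would pass 70% of its speed; a pose out of reach is approached as far as the arm can. A call with a number of a shift or a turn outside -1 to 1 is refused whole. A call with a gripper value outside its range is refused whole. "hand" is the closure, from -1 (fully open) to 1 (shut), set as the call begins (left out, the last holds). The fingers move at their own pace and stop on an object; "newtons" is the grip in N (left out, the last holds). Time passes only in rows, so rows that repeat a pose let the fingers close. It gives the time, the measured TCP pose, the force, the opening and the grip force at its end, in the units of the state.
- bot.get_state(): the state, without advancing time (a new reading comes with each control period).
- bot.read_camera(name): name is "side" or "top" or "wrist"; returns a dict with "color" (384x512x3 uint8, blue, green, red), "intrinsics" (3x3 intrinsics, pixels), "camera_from_world" (4x4, takes a point from world to camera coordinates). Camera axes: x right, y up, looking along -z (the intrinsics and any distortion apply to the point x, -y, -z); pixel columns grow to the right and rows downward; lengths in m; the calibration is good to about 2 mm. A picture is of the moment at which its call begins. There is no depth.
- bot.hand_in(): hands the job in; it is judged then, once.
The state is a dict: "time_s": time; "joint_pos": joint angles; "joint_vel": joint speeds; "joint_efforts": joint torques, N m; "ee_pos": TCP position; "tcp_rot": TCP orientation; "force": force on the tool from outside, world axes, zero at the start; "wrist_torque": the same for the moment, N m; "opening": finger opening in m; "finger_force": force on a finger pad.
Only numpy, scipy, OpenCV 4.12 (cv2) and the standard library are available. Lean on these libraries where they do the work, as an engineer would, in place of code of your own. Each camera call takes 0.05 s, during which the arm holds its last target. There are 200 camera calls.

## Working session

There is one attempt and no reset: what is moved stays moved. The work goes in short steps, Python scripts to look and compute and a tool call to move; the robot and the scene stay as the last step left them, time stands still between calls to the robot, and variables do not carry over. Pictures are saved under pics/ and viewed, at most 10 in all, crops included, and the job is handed in when it is done.

Besides the shell and the picture viewer there is one more tool, called after "Emit:" in YAML: its name, and indented under it one key for each argument. apply_moves: Moves the arm, as the interface text tells. Shift numbers are shares of 400 mm and turn numbers shares of pi/4 rad, none past 1 either way. Its arguments: {"type":"object","properties":{"rows":{"type":"array","items":{"type":"object","properties":{"travel":{"type":"array","items":{"type":"number"}},"twist":{"type":"array","items":{"type":"number"}}}}},"hand":{"type":"number"},"newtons":{"type":"number"}},"required":["rows"]}

```bash
mkdir -p pics; ls; python3 - <<'E'
from cell import bot
import cv2,numpy as np
s=bot.get_state()
for k in s: print(k,np.round(s[k],4))
ims=[]
for n in("side","top"):
    c=bot.read_camera(n); cv2.imwrite(f"pics/{n}0_raw.png",c["color"]); np.savez(f"{n}0.npz",**c); ims.append(c["color"])
    print(n,np.round(c["intrinsics"],1).tolist(),np.round(c["camera_from_world"],3).tolist())
v=cv2.resize(np.hstack(ims),(800,300)); cv2.imwrite("pics/v0.png",v)
E
```

```text
pics
time_s 0.0
joint_pos [-1.0164e+00  3.8560e-01  6.6000e-03 -5.0000e-04 -1.1940e+00 -2.5860e-01]
joint_vel [ 0.0017 -0.0004 -0.001   0.0002  0.0018 -0.0021]
joint_efforts [-2.00000e-04 -3.90667e+01  1.87409e+01  4.22000e+00  1.10000e-02
 -2.00000e-04]
ee_pos [ 0.182  -0.5972  0.2214]
tcp_rot [ 0.4626 -3.1069 -0.0035]
force [-0.8097 -0.3715  0.4281]
wrist_torque [-0.0016  0.0518  0.0224]
finger_force 0.0
opening 0.0873
side [[464.0, 0.0, 256.6], [0.0, 464.0, 191.7], [0.0, 0.0, 1.0]] [[-0.995, -0.097, -0.016, 0.604], [0.03, -0.451, 0.892, -0.068], [-0.093, 0.887, 0.451, -1.122], [0.0, 0.0, 0.0, 1.0]]
top [[482.4, 0.0, 258.5], [0.0, 482.4, 196.2], [0.0, 0.0, 1.0]] [[-0.02, -1.0, 0.012, 0.091], [0.995, -0.019, 0.1, -0.6], [-0.1, 0.014, 0.995, -1.25], [0.0, 0.0, 0.0, 1.0]]
```

View pics/v0.png

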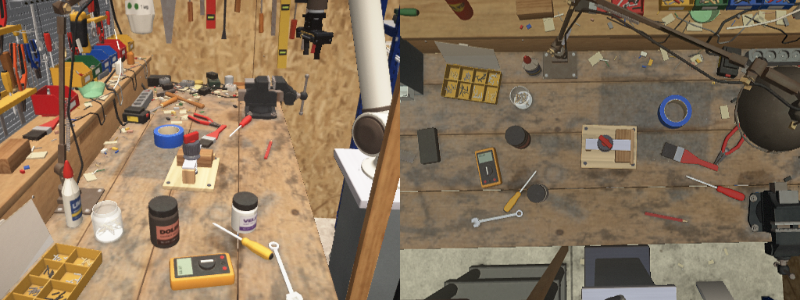

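```bash
cat > h.py <<'E'
import numpy as np, cv2
def ray(c,uv):
    K,T=c["intrinsics"],c["camera_from_world"]
    R,t=T[:3,:3],T[:3,3]
    p=np.linalg.inv(K)@[uv[0],uv[1],1]
    d=R.T@np.array([p[0],-p[1],-p[2]])
    return -R.T@t,d/np.linalg.norm(d)
def plane(c,uv,z):
    o,d=ray(c,uv); return o+d*(z-o[2])/d[2]
def tri(cs,uvs):
    A=np.zeros((3,3));b=np.zeros(3);r=[]
    for c,u in zip(cs,uvs):
        o,d=ray(c,u);P=np.eye(3)-np.outer(d,d);A+=P;b+=P@o;r.append((o,P))
    x=np.linalg.solve(A,b); return x,[np.linalg.norm(P@(x-o)) for o,P in r]
def red(img,box):
    x0,y0,x1,y1=box
    hsv=cv2.cvtColor(img,cv2.COLOR_BGR2HSV)
    m=(cv2.inRange(hsv,(0,120,60),(9,255,255))|cv2.inRange(hsv,(172,120,60),(180,255,255)))
    k=np.zeros_like(m);k[y0:y1,x0:x1]=m[y0:y1,x0:x1]
    n,l,st,ce=cv2.connectedComponentsWithStats(k)
    i=1+np.argmax(st[1:,4]); cnt=cv2.findContours((l==i).astype(np.uint8),0,2)[0][0]
    return ce[i],st[i],cv2.minAreaRect(cnt)
E
python3 - <<'E'
from h import *
s=dict(np.load("side0.npz"));t=dict(np.load("top0.npz"))
a=red(s["color"],(215,165,285,225));b=red(t["color"],(235,160,290,210))
print(a,b)
x,e=tri([s,t],[a[0],b[0]]);print(x,e)
box=cv2.boxPoints(b[2]);print([plane(t,u,x[2]).round(4).tolist() for u in box])
v=np.hstack([cv2.resize(s["color"][150:250,200:300],(400,400),interpolation=2),cv2.resize(t["color"][140:240,212:312],(400,400),interpolation=2)])
cv2.imwrite("pics/v1.png",v)
E
```

```text
(array([244.08016878, 175.6371308 ]), array([235, 168,  19,  16, 237], dtype=int32), ((244.06997680664062, 175.489990234375), (13.717873573303223, 19.516149520874023), 81.8698959350586)) (array([262.60958904, 181.28767123]), array([254, 173,  18,  17, 146], dtype=int32), ((262.2635192871094, 181.1688995361328), (20.57583236694336, 9.764801025390625), 54.46232223510742))
[0.62698196 0.07018558 0.1324788 ] [np.float64(0.0006561680252690819), np.float64(0.000656168025269166)]
[[0.642, 0.0951, 0.1325], [0.6557, 0.0754, 0.1325], [0.6139, 0.047, 0.1325], [0.6003, 0.0667, 0.1325]]
```

View pics/v1.png

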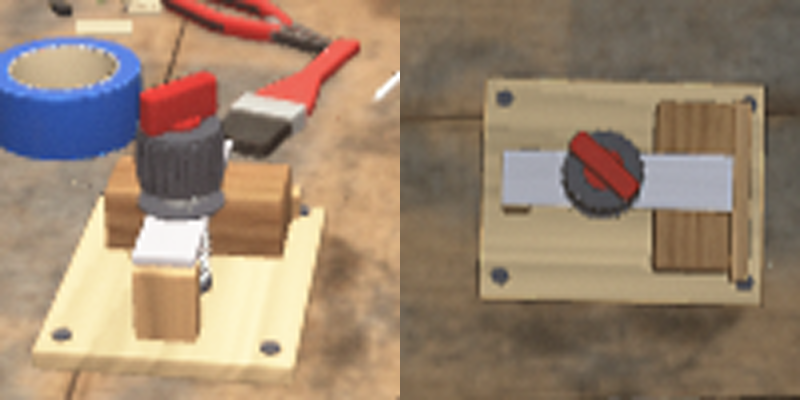

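```bash
python3 - <<'E'
from h import *
from cell import bot
s=dict(np.load("side0.npz"));t=dict(np.load("top0.npz"))
def proj(c,p):
    q=c["camera_from_world"]@np.r_[p,1]; u=c["intrinsics"]@[q[0],-q[1],-q[2]]; return (u[:2]/u[2]).round()
for z in(.22,.5): print("grip",proj(s,[.182,-.597,z]),proj(t,[.182,-.597,z]))
for z in(0,.3,.5,.7): p=plane(t,(465,135),z);print("lamp",p.round(3),proj(s,p))
p=plane(t,(474,294),.1);print("vise",p,proj(s,p))
w=bot.read_camera("wrist")["color"]
v=np.vstack([np.hstack([s["color"],t["color"]])]);v=np.vstack([cv2.resize(t["color"],(400,300)),cv2.resize(w,(400,300))])
v=np.hstack([cv2.resize(s["color"][:200,150:417],(400,300)),cv2.resize(t["color"][60:384,112:],(400,300))]);v2=np.hstack([cv2.resize(w,(400,300)),np.zeros((300,400,3),np.uint8)])
cv2.imwrite("pics/v2.png",np.vstack([v,v2]))
E
```

```text
grip [397.  73.] [572. 372.]
grip [408. -18.] [686. 418.]
lamp [ 0.764 -0.495  0.   ] [226. 141.]
lamp [ 0.697 -0.358  0.3  ] [236.  63.]
lamp [ 0.652 -0.267  0.5  ] [246.  -9.]
lamp [ 0.608 -0.176  0.7  ] [ 259. -106.]
vise [ 0.3419629  -0.44649177  0.1       ] [351. 120.]
```

View pics/v2.png

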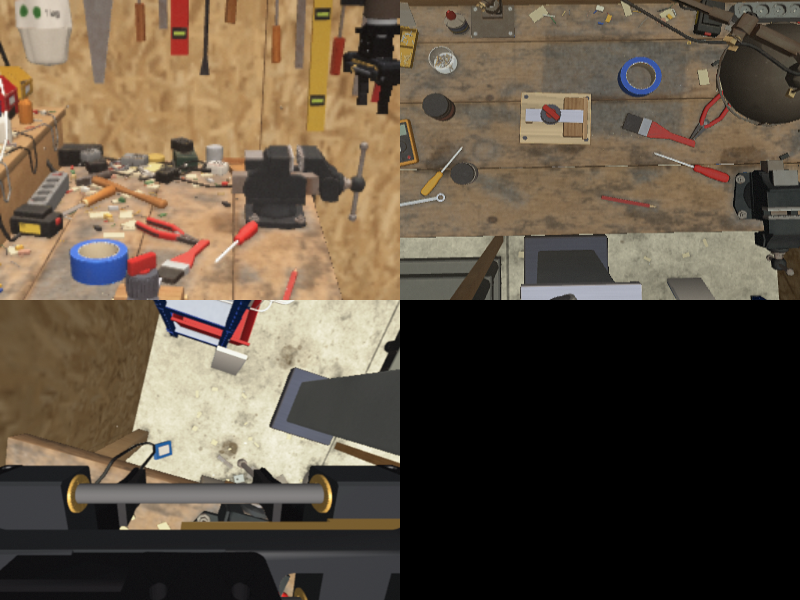

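```bash
cat >> h.py <<'E'
from scipy.spatial.transform import Rotation as Ro
def conv(pose0,rot0,targets):
    R=Ro.from_rotvec(rot0).as_matrix()
    for p in targets: print((R.T@(np.array(p)-pose0)/.4).round(3).tolist())
E
python3 - <<'E'
from h import *
from cell import bot
s=bot.get_state()
conv(s["ee_pos"],s["tcp_rot"],[(.182,-.597,.32),(.25,-.45,.35),(.36,-.25,.35)])
E
```

```text
[-0.0, 0.001, -0.246]
[-0.27, 0.304, -0.32]
[-0.679, 0.702, -0.32]
```

Emit:
apply_moves:
  rows:
    - {"travel": [0,0,-0.12],"twist": [0,0,0]}
    - {"travel": [0,0,-0.24],"twist": [0,0,0]}
    - {"travel": [-0.09,0.09,-0.28],"twist": [0,0,0]}
    - {"travel": [-0.18,0.2,-0.32],"twist": [0,0,0]}
    - {"travel": [-0.27,0.3,-0.32],"twist": [0,0,0]}
    - {"travel": [-0.35,0.38,-0.32],"twist": [0,0,0]}
    - {"travel": [-0.44,0.46,-0.32],"twist": [0,0,0]}
    - {"travel": [-0.52,0.54,-0.32],"twist": [0,0,0]}
    - {"travel": [-0.6,0.62,-0.32],"twist": [0,0,0]}
    - {"travel": [-0.68,0.7,-0.32],"twist": [0,0,0]}
  hand: -1

```text
time_s: 1.15
ee_pos: [0.3611, -0.2486, 0.3506]
tcp_rot: [-0.464, 3.107, 0.0]
force: [0.9, 0.3, -0.1]
opening: 0.0869
finger_force: 0.0
```

```bash
python3 - <<'E'
from h import *
from cell import bot
s=bot.get_state()
print(s["joint_pos"],s["ee_pos"],s["force"])
conv(s["ee_pos"],s["tcp_rot"],[(.45,0,.33),(.57,.07,.27)])
E
```

```text
[-2.30000987e-01 -1.42779766e-02 -1.77107276e-01 -2.36387774e-04
 -1.40760620e+00 -1.04455708e+00] [ 0.36109407 -0.2485967   0.35056487] [ 0.94140536  0.31775125 -0.13134377]
[-0.394, 0.53, 0.052]
[-0.732, 0.609, 0.202]
```

Emit:
apply_moves:
  rows:
    - {"travel": [-0.08,0.11,0.01],"twist": [0,0,-0.1]}
    - {"travel": [-0.16,0.21,0.02],"twist": [0,0,-0.2]}
    - {"travel": [-0.24,0.32,0.03],"twist": [0,0,-0.3]}
    - {"travel": [-0.32,0.42,0.04],"twist": [0,0,-0.4]}
    - {"travel": [-0.39,0.53,0.05],"twist": [0,0,-0.5]}
    - {"travel": [-0.48,0.55,0.09],"twist": [0,0,-0.56]}
    - {"travel": [-0.56,0.57,0.13],"twist": [0,0,-0.56]}
    - {"travel": [-0.65,0.59,0.16],"twist": [0,0,-0.56]}
    - {"travel": [-0.73,0.61,0.2],"twist": [0,0,-0.56]}
    - {"travel": [-0.73,0.61,0.2],"twist": [0,0,-0.56]}

```text
time_s: 2.15
ee_pos: [0.57, 0.0695, 0.2658]
tcp_rot: [1.129, -2.924, -0.001]
force: [-0.6, -0.0, -1.0]
opening: 0.087
finger_force: 0.0
```

```bash
python3 - <<'E'
from h import *
from cell import bot
s=bot.get_state()
print(s["joint_pos"],s["ee_pos"],s["tcp_rot"],s["force"])
w=bot.read_camera("wrist");np.savez("w1.npz",**w);cv2.imwrite("pics/w1.png",w["color"]);print(w["intrinsics"],w["camera_from_world"])
E
```

```text
[ 4.02767462e-01  2.74575809e-01 -4.33907832e-02 -1.12779860e-03
 -1.25971496e+00 -1.23654448e+00] [0.57001983 0.06952049 0.26584352] [ 1.12867966e+00 -2.92442580e+00 -1.31032973e-03] [-0.58926698 -0.03392596 -1.00662495]
[[272.40722323   0.         254.97367757]
 [  0.         272.40722323 191.18968523]
 [  0.           0.           1.        ]] [[-0.67181605  0.74071217  0.00294546  0.3304453 ]
 [-0.71940403 -0.65153248 -0.24075564  0.49390208]
 [-0.17641157 -0.16386247  0.97058129 -0.32002769]
 [ 0.          0.          0.          1.        ]]
```

View pics/w1.png

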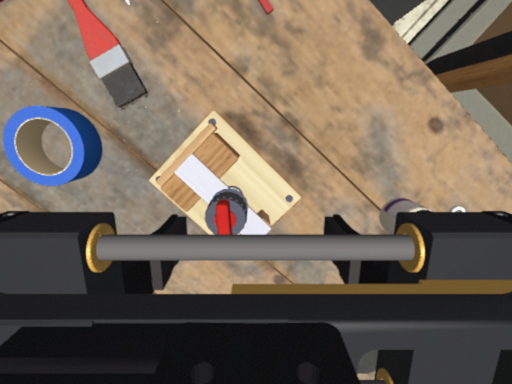

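Emit:
apply_moves:
  rows:
    - {"travel": [-0.11,0,0],"twist": [0,0,0]}
    - {"travel": [-0.23,0,0],"twist": [0,0,0]}
    - {"travel": [-0.23,0,0],"twist": [0,0,0]}
    - {"travel": [-0.23,0,0],"twist": [0,0,0]}

```text
time_s: 2.6
ee_pos: [0.6368, 0.1296, 0.2702]
tcp_rot: [1.13, -2.93, 0.0]
force: [-0.0, 0.4, -0.2]
opening: 0.0868
finger_force: 0.0
```

```bash
python3 - <<'E'
from h import *
from cell import bot
s=bot.get_state()
print(s["ee_pos"],s["tcp_rot"],s["force"],s["wrist_torque"])
w=bot.read_camera("wrist");np.savez("w2.npz",**w)
p=w["camera_from_world"]@[.627,.07,.147,1];u=w["intrinsics"]@[p[0],-p[1],-p[2]];u=(u/u[2]).astype(int);print(u)
a=red(w["color"],(u[0]-50,max(0,u[1]-50),u[0]+50,u[1]+50));print(a)
x0,y0=max(u[0]-60,0),max(u[1]-60,0)
cv2.imwrite("pics/w2.png",cv2.resize(w["color"][y0:y0+120,x0:x0+120],(600,600),interpolation=2));print(x0,y0)
E
```

```text
[0.63680829 0.12956586 0.27016994] [ 1.12975696e+00 -2.92997958e+00  8.48059036e-05] [-0.00101823  0.38363814 -0.22347092] [ 0.01492063  0.06784181 -0.01619277]
[218 142   1]
(array([222.93741851, 141.61408083]), array([213, 119,  23,  47, 767], dtype=int32), ((224.0, 142.0), (46.0, 22.0), 90.0))
158 82
```

View pics/w2.png

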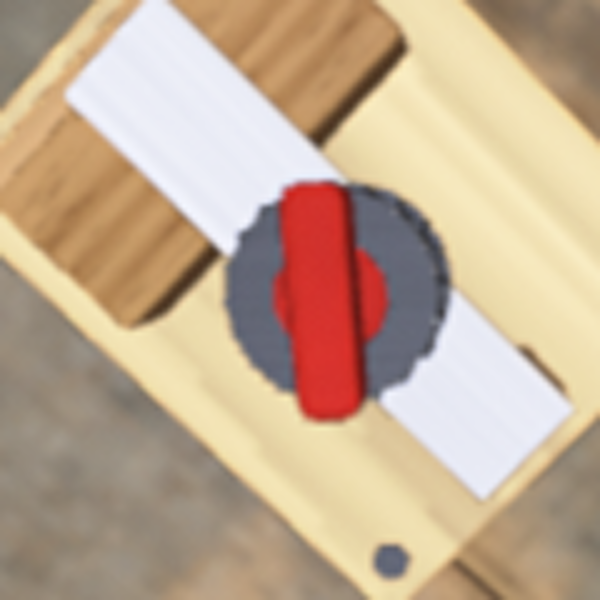

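```bash
python3 - <<'E'
from h import *
from cell import bot
w=dict(np.load("w2.npz"));t=dict(np.load("top0.npz"));s=dict(np.load("side0.npz"))
a,b=(220.8,118.8),(224,165.6)
A,B=plane(w,a,.147),plane(w,b,.147);d=A-B
print(A,B,(A+B)/2,np.linalg.norm(d),np.degrees(np.arctan2(d[1],d[0])))
# top-view wing tips from enlarged crop: centre of wing
m=(222.4,142.2); tc=(212+(576+631)/2/4-100,140+(138+192)/2/4)
print(tri([w,t],[m,tc]), plane(t,tc,.147))
st=bot.get_state();R=Ro.from_rotvec(st["tcp_rot"]).as_matrix();print(R.round(3))
print("tool x ang",np.degrees(np.arctan2(R[1,0],R[0,0])))
E
```

```text
[0.60747259 0.05658896 0.147     ] [0.64160252 0.09007784 0.147     ] [0.62453756 0.0733334  0.147     ] 0.04781587162341696 -135.5431614226191
(array([ 0.64947811,  0.06546642, -0.03932347]), [np.float64(0.0008464025944137825), np.float64(0.0008464025944141424)]) [0.62581207 0.06993036 0.147     ]
[[-0.741 -0.671 -0.   ]
 [-0.671  0.741 -0.   ]
 [ 0.     0.    -1.   ]]
tool x ang -137.85671824270904
```

```bash
python3 - <<'E'
from h import *
from cell import bot
s=bot.get_state()
conv(s["ee_pos"],s["tcp_rot"],[(.6255,.071,.19)])
E
```

```text
[0.118, -0.089, 0.202]
```

Emit:
apply_moves:
  rows:
    - {"travel": [0.05,-0.04,0.08],"twist": [0,0,-0.05]}
    - {"travel": [0.118,-0.089,0.14],"twist": [0,0,-0.05]}
    - {"travel": [0.118,-0.089,0.2],"twist": [0,0,-0.05]}
    - {"travel": [0.118,-0.089,0.2],"twist": [0,0,-0.05]}
    - {"travel": [0.118,-0.089,0.2],"twist": [0,0,-0.05]}

```text
time_s: 3.15
ee_pos: [0.626, 0.0708, 0.1923]
tcp_rot: [-1.186, 2.907, -0.001]
force: [1.3, 0.4, -0.8]
opening: 0.0869
finger_force: 0.0
```

```bash
python3 - <<'E'
from h import *
from cell import bot
s=bot.get_state()
print(s["ee_pos"],s["tcp_rot"],s["force"],s["wrist_torque"])
w=bot.read_camera("wrist");np.savez("w3.npz",**w)
P=np.array([.6255,.071,.147,1]);p=w["camera_from_world"]@P;u=w["intrinsics"]@[p[0],-p[1],-p[2]];u=(u/u[2]).astype(int);print(u)
a=red(w["color"],(u[0]-60,max(0,u[1]-60),u[0]+60,u[1]+60));print(a)
x0,y0=u[0]-75,u[1]-75
cv2.imwrite("pics/w3.png",cv2.resize(w["color"][y0:y0+150,x0:x0+150],(600,600),interpolation=2));print(x0,y0)
E
```

```text
[0.62596374 0.07081675 0.19227495] [-1.18601287e+00  2.90736087e+00 -1.24384671e-03] [ 1.31046172  0.43708903 -0.82489233] [0.04497617 0.04875451 0.02181245]
[255 208   1]
(array([256.73670886, 204.23122363]), array([ 243,  175,   29,   60, 1185], dtype=int32), ((257.0, 204.5), (59.0, 28.0), 90.0))
180 133
```

View pics/w3.png

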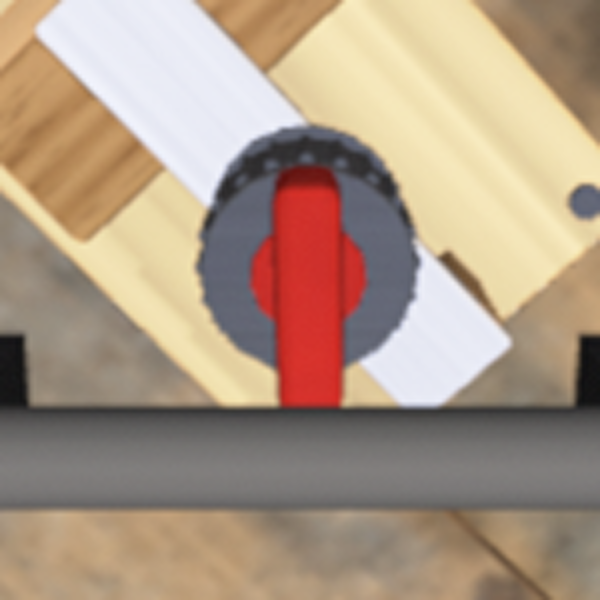

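```bash
python3 - <<'E'
from h import *
from cell import bot
w=dict(np.load("w3.npz"))
A=plane(w,(180+306/4,133+190/4),.147); B=plane(w,(180+311/4,133+400/4),.147)
d=(B-A)/np.linalg.norm(B-A); C=A+.025*d
st=bot.get_state();R=Ro.from_rotvec(st["tcp_rot"]).as_matrix()
print(A,C,np.degrees(np.arctan2(d[1],d[0])),np.degrees(np.arctan2(R[1,0],R[0,0])))
print("hub",plane(w,(180+308/4,133+277/4),.1223+.003), plane(w,(180+309/4,133+268/4),.1223))
print("offset in tool",R.T@(C-st["ee_pos"]))
E
```

```text
[0.60837596 0.05550946 0.147     ] [0.62580519 0.07343213 0.147     ] 45.79968613551151 -135.58512669249004
hub [0.6252554  0.07280505 0.1253    ] [0.62424445 0.072146   0.1223    ]
offset in tool [-0.00067239  0.00216003  0.04597587]
```

Emit:
apply_moves:
  rows:
    - {"travel": [0,0.003,0.05],"twist": [0,0,-0.02]}
    - {"travel": [0,0.003,0.1],"twist": [0,0,-0.02]}
    - {"travel": [0,0.003,0.13],"twist": [0,0,-0.02]}
    - {"travel": [0,0.003,0.15],"twist": [0,0,-0.02]}
    - {"travel": [0,0.003,0.16],"twist": [0,0,-0.02]}
    - {"travel": [0,0.003,0.16],"twist": [0,0,-0.02]}
    - {"travel": [0,0.003,0.16],"twist": [0,0,-0.02]}
    - {"travel": [0,0.003,0.16],"twist": [0,0,-0.02]}

```text
time_s: 4.0
ee_pos: [0.6257, 0.0725, 0.1274]
tcp_rot: [-1.209, 2.898, -0.0]
force: [0.5, 0.7, 0.1]
opening: 0.0869
finger_force: 0.0
```

```bash
cat > st.py <<'E'
from h import *
from cell import bot
def show():
    s=bot.get_state();R=Ro.from_rotvec(s["tcp_rot"]).as_matrix()
    print("t",round(s["time_s"],2),"pos",np.round(s["ee_pos"],4),"yaw",round(np.degrees(np.arctan2(R[1,0],R[0,0])),2),"Fworld",np.round(s["force"],2),"Ftool",np.round(R.T@s["force"],2),"M",np.round(s["wrist_torque"],3),"op",round(float(s["opening"]),4),"ff",round(float(s["finger_force"]),1),"j",np.round(s["joint_pos"],2),"tau6",round(float(s["joint_efforts"][5]),3))
if __name__=="__main__": show()
E
python3 st.py
```

```text
t 4.0 pos [0.6257 0.0725 0.1274] yaw -134.69 Fworld [0.53 0.68 0.13] Ftool [-0.86  0.1  -0.13] M [ 0.022  0.018 -0.075] op 0.0869 ff 0.0 j [ 0.37  0.47 -0.11  0.   -0.99 -1.15] tau6 0.0
```

Emit:
apply_moves:
  rows:
    - {"travel": [0,0,0],"twist": [0,0,0]}
    - {"travel": [0,0,0],"twist": [0,0,0]}
    - {"travel": [0,0,0],"twist": [0,0,0]}
    - {"travel": [0,0,0],"twist": [0,0,0]}
    - {"travel": [0,0,0],"twist": [0,0,0]}
    - {"travel": [0,0,0],"twist": [0,0,0]}
    - {"travel": [0,0,0],"twist": [0,0,0]}
    - {"travel": [0,0,0],"twist": [0,0,0]}
    - {"travel": [0,0,0],"twist": [0,0,0]}
    - {"travel": [0,0,0],"twist": [0,0,0]}
  hand: 1
  newtons: 6

```text
time_s: 5.0
ee_pos: [0.6253, 0.0723, 0.1266]
tcp_rot: [-1.21, 2.899, -0.0]
force: [0.4, 0.3, -1.0]
opening: 0.0152
finger_force: 0.0
```

```bash
python3 st.py; python3 - <<'E'
from cell import bot
from st import show
for i in range(3): bot.read_camera("top"); show()
E
```

```text
t 5.0 pos [0.6253 0.0723 0.1266] yaw -134.7 Fworld [ 0.41  0.27 -0.96] Ftool [-0.48 -0.1   0.96] M [-0.001 -0.003 -0.008] op 0.0152 ff 0.0 j [ 0.37  0.47 -0.11  0.   -0.99 -1.15] tau6 -0.0
t 5.05 pos [0.6252 0.0724 0.1266] yaw -134.7 Fworld [ 0.09 -0.27  0.27] Ftool [ 0.13 -0.26 -0.27] M [ 0.127  0.067 -0.004] op 0.0134 ff 6.0 j [ 0.37  0.47 -0.11 -0.   -0.99 -1.15] tau6 -0.004
t 5.1 pos [0.6252 0.0724 0.1266] yaw -134.7 Fworld [1.14 0.17 0.57] Ftool [-0.92 -0.69 -0.57] M [ 0.015  0.114 -0.033] op 0.0137 ff 6.0 j [ 0.37  0.47 -0.11 -0.   -0.99 -1.15] tau6 -0.003
t 5.15 pos [0.6252 0.0724 0.1265] yaw -134.7 Fworld [-0.45 -0.53  0.19] Ftool [ 0.7  -0.05 -0.19] M [0.075 0.066 0.043] op 0.0142 ff 6.0 j [ 0.37  0.47 -0.11 -0.   -0.99 -1.15] tau6 -0.003
```

Emit:
apply_moves:
  rows:
    - {"travel": [0,0,0],"twist": [0,0,0]}
    - {"travel": [0,0,0],"twist": [0,0,0]}
    - {"travel": [0,0,0.002],"twist": [0,0,0]}
    - {"travel": [0,0,0.002],"twist": [0,0,0]}
    - {"travel": [0,0,0.002],"twist": [0,0,0]}
  hand: 1
  newtons: 25

```text
time_s: 5.65
ee_pos: [0.6253, 0.0724, 0.1264]
tcp_rot: [-1.21, 2.899, -0.0]
force: [-1.8, 0.8, 4.8]
opening: 0.0134
finger_force: 25.0
```

```bash
python3 st.py
```

```text
t 5.65 pos [0.6253 0.0724 0.1264] yaw -134.69 Fworld [-1.77  0.84  4.77] Ftool [ 0.65  1.85 -4.77] M [ 0.164  0.724 -0.036] op 0.0134 ff 25.0 j [ 0.37  0.47 -0.11  0.   -0.99 -1.15] tau6 -0.003
```

Emit:
apply_moves:
  rows:
    - {"travel": [0,0,0],"twist": [0,0,-0.06]}
    - {"travel": [0,0,0],"twist": [0,0,-0.12]}
    - {"travel": [0,0,0],"twist": [0,0,-0.18]}
    - {"travel": [0,0,0],"twist": [0,0,-0.18]}

```text
time_s: 6.05
ee_pos: [0.626, 0.0725, 0.1264]
tcp_rot: [-1.411, 2.805, -0.001]
force: [0.2, -0.8, 5.1]
opening: 0.0143
finger_force: 25.0
```

```bash
python3 st.py
```

```text
t 6.05 pos [0.626  0.0725 0.1264] yaw -126.59 Fworld [ 0.25 -0.81  5.14] Ftool [ 0.5  -0.69 -5.14] M [0.146 0.177 0.024] op 0.0143 ff 25.0 j [ 0.37  0.47 -0.11  0.   -0.99 -1.01] tau6 0.151
```

Emit:
apply_moves:
  rows:
    - {"travel": [0,0,0],"twist": [0,0,0]}
    - {"travel": [0,0,0],"twist": [0,0,0]}

```text
time_s: 6.25
ee_pos: [0.6259, 0.0725, 0.1264]
tcp_rot: [-1.41, 2.805, -0.001]
force: [-0.1, 0.6, 4.8]
opening: 0.0138
finger_force: 25.0
```

```bash
python3 st.py
```

```text
t 6.25 pos [0.6259 0.0725 0.1264] yaw -126.62 Fworld [-0.08  0.61  4.82] Ftool [-0.45  0.42 -4.82] M [0.085 0.101 0.018] op 0.0138 ff 25.0 j [ 0.37  0.47 -0.11  0.   -0.99 -1.01] tau6 -0.026
```

Emit:
apply_moves:
  rows:
    - {"travel": [0,0,0],"twist": [0,0,-0.06]}
    - {"travel": [0,0,0],"twist": [0,0,-0.12]}
    - {"travel": [0,0,0],"twist": [0,0,-0.18]}
    - {"travel": [0,0,0],"twist": [0,0,-0.18]}
    - {"travel": [0,0,0],"twist": [0,0,-0.18]}

```text
time_s: 6.75
ee_pos: [0.6259, 0.0726, 0.1264]
tcp_rot: [-1.605, 2.699, -0.001]
force: [0.3, 0.8, 5.9]
opening: 0.0139
finger_force: 25.0
```

```bash
python3 st.py
```

```text
t 6.75 pos [0.6259 0.0726 0.1264] yaw -118.51 Fworld [0.26 0.76 5.94] Ftool [-0.8   0.12 -5.94] M [0.264 0.096 0.068] op 0.0139 ff 25.0 j [ 0.37  0.47 -0.11  0.   -0.99 -0.87] tau6 -0.009
```

Emit:
apply_moves:
  rows:
    - {"travel": [0,0,0],"twist": [0,0,-0.06]}
    - {"travel": [0,0,0],"twist": [0,0,-0.12]}
    - {"travel": [0,0,0],"twist": [0,0,-0.18]}
    - {"travel": [0,0,0],"twist": [0,0,-0.18]}
    - {"travel": [0,0,0],"twist": [0,0,-0.18]}

```text
time_s: 7.25
ee_pos: [0.6259, 0.0726, 0.1264]
tcp_rot: [-1.792, 2.579, -0.001]
force: [-0.6, 0.7, 6.4]
opening: 0.0141
finger_force: 25.0
```

```bash
python3 st.py
```

```text
t 7.25 pos [0.6259 0.0726 0.1264] yaw -110.41 Fworld [-0.59  0.75  6.43] Ftool [-0.5   0.8  -6.43] M [0.269 0.123 0.041] op 0.0141 ff 25.0 j [ 0.37  0.47 -0.11  0.   -0.99 -0.73] tau6 -0.006
```

Emit:
apply_moves:
  rows:
    - {"travel": [0,0,0],"twist": [0,0,-0.06]}
    - {"travel": [0,0,0],"twist": [0,0,-0.12]}
    - {"travel": [0,0,0],"twist": [0,0,-0.18]}
    - {"travel": [0,0,0],"twist": [0,0,-0.18]}
    - {"travel": [0,0,0],"twist": [0,0,-0.18]}

```text
time_s: 7.75
ee_pos: [0.6258, 0.0729, 0.1261]
tcp_rot: [-1.968, 2.446, -0.001]
force: [-0.1, 2.6, 5.3]
opening: 0.0135
finger_force: 25.0
```

```bash
python3 st.py
```

```text
t 7.75 pos [0.6258 0.0729 0.1261] yaw -102.36 Fworld [-0.1   2.59  5.35] Ftool [-2.52  0.65 -5.35] M [ 0.902  0.111 -0.032] op 0.0135 ff 25.0 j [ 0.37  0.47 -0.11 -0.   -0.99 -0.59] tau6 0.041
```

Emit:
apply_moves:
  rows:
    - {"travel": [0,0,0],"twist": [0,0,-0.05]}
    - {"travel": [0,0,0],"twist": [0,0,-0.1]}
    - {"travel": [0,0,0],"twist": [0,0,-0.1]}
    - {"travel": [0,0,0],"twist": [0,0,-0.1]}

```text
time_s: 8.15
ee_pos: [0.625, 0.072, 0.125]
tcp_rot: [2.063, -2.368, -0.0]
force: [1.1, 0.0, 0.4]
opening: 0.0141
finger_force: 25.0
```

```bash
python3 st.py
```

```text
t 8.15 pos [0.625 0.072 0.125] yaw -97.89 Fworld [1.1  0.01 0.42] Ftool [-0.16 -1.09 -0.42] M [ 0.006 -0.331  0.032] op 0.0141 ff 25.0 j [ 0.37  0.47 -0.11  0.   -0.99 -0.51] tau6 -0.033
```

Emit:
apply_moves:
  rows:
    - {"travel": [0,0,0.002],"twist": [0,0,-0.05]}
    - {"travel": [0,0,0.005],"twist": [0,0,-0.05]}
    - {"travel": [0,0,0.01],"twist": [0,0,-0.05]}
    - {"travel": [0,0,0.014],"twist": [0,0,-0.05]}
    - {"travel": [0,0,0.014],"twist": [0,0,-0.05]}

```text
time_s: 8.65
ee_pos: [0.6247, 0.0722, 0.1191]
tcp_rot: [2.109, -2.327, -0.001]
force: [2.5, -0.2, -2.3]
opening: 0.0135
finger_force: 25.0
```

```bash
python3 st.py
```

```text
t 8.65 pos [0.6247 0.0722 0.1191] yaw -95.61 Fworld [ 2.48 -0.18 -2.27] Ftool [-0.07 -2.49  2.27] M [-0.181 -0.535 -0.   ] op 0.0135 ff 25.0 j [ 0.37  0.48 -0.12 -0.   -0.98 -0.47] tau6 -0.013
```

Emit:
apply_moves:
  rows:
    - {"travel": [0,0,0.003],"twist": [0,0,0]}
    - {"travel": [0,0,0.006],"twist": [0,0,0]}
    - {"travel": [0,0,0.008],"twist": [0,0,0]}
    - {"travel": [0,0,0.008],"twist": [0,0,0]}

```text
time_s: 9.05
ee_pos: [0.6248, 0.0722, 0.1166]
tcp_rot: [2.11, -2.326, -0.001]
force: [1.5, -1.6, -0.8]
opening: 0.0138
finger_force: 25.0
```

```bash
python3 st.py
```

```text
t 9.05 pos [0.6248 0.0722 0.1166] yaw -95.57 Fworld [ 1.5  -1.62 -0.77] Ftool [ 1.46 -1.65  0.77] M [-0.257 -0.232  0.026] op 0.0138 ff 25.0 j [ 0.37  0.48 -0.12 -0.   -0.97 -0.47] tau6 0.002
```

Emit:
apply_moves:
  rows:
    - {"travel": [0,0,0.002],"twist": [0,0,0]}
    - {"travel": [0,0,0.003],"twist": [0,0,0]}
    - {"travel": [0,0,0.003],"twist": [0,0,0]}

```text
time_s: 9.35
ee_pos: [0.625, 0.0722, 0.116]
tcp_rot: [2.111, -2.326, -0.0]
force: [0.4, -1.5, 1.1]
opening: 0.0137
finger_force: 25.0
```

```bash
python3 st.py
```

```text
t 9.35 pos [0.625  0.0722 0.116 ] yaw -95.56 Fworld [ 0.37 -1.46  1.1 ] Ftool [ 1.42 -0.51 -1.1 ] M [-0.238  0.226  0.028] op 0.0137 ff 25.0 j [ 0.37  0.48 -0.12  0.   -0.97 -0.47] tau6 -0.003
```

Emit:
apply_moves:
  rows:
    - {"travel": [0,0,0],"twist": [0,0,0.08]}
    - {"travel": [0,0,0],"twist": [0,0,0.16]}
    - {"travel": [0,0,0],"twist": [0,0,0.24]}
    - {"travel": [0,0,0],"twist": [0,0,0.3]}
    - {"travel": [0,0,0],"twist": [0,0,0.3]}
    - {"travel": [0,0,0],"twist": [0,0,0.3]}

```text
time_s: 9.95
ee_pos: [0.6252, 0.0725, 0.1159]
tcp_rot: [-1.824, 2.557, 0.0]
force: [0.3, 0.1, 0.3]
opening: 0.014
finger_force: 25.0
```

```bash
python3 st.py
```

```text
t 9.95 pos [0.6252 0.0725 0.1159] yaw -109.0 Fworld [0.34 0.13 0.32] Ftool [-0.23 -0.28 -0.32] M [ 0.065  0.258 -0.052] op 0.014 ff 25.0 j [ 0.37  0.48 -0.12 -0.   -0.97 -0.7 ] tau6 0.02
```

Emit:
apply_moves:
  rows:
    - {"travel": [0,0,0],"twist": [0,0,0.08]}
    - {"travel": [0,0,0],"twist": [0,0,0.16]}
    - {"travel": [0,0,0],"twist": [0,0,0.24]}
    - {"travel": [0,0,0],"twist": [0,0,0.3]}
    - {"travel": [0,0,0],"twist": [0,0,0.3]}
    - {"travel": [0,0,0],"twist": [0,0,0.3]}

```text
time_s: 10.55
ee_pos: [0.6253, 0.0724, 0.1158]
tcp_rot: [-1.512, 2.754, 0.0]
force: [-0.0, 0.3, 0.6]
opening: 0.0135
finger_force: 25.0
```

```bash
python3 st.py
```

```text
t 10.55 pos [0.6253 0.0724 0.1158] yaw -122.48 Fworld [-0.    0.32  0.56] Ftool [-0.27  0.18 -0.56] M [0.029 0.162 0.03 ] op 0.0135 ff 25.0 j [ 0.37  0.48 -0.12 -0.   -0.97 -0.94] tau6 0.016
```

Emit:
apply_moves:
  rows:
    - {"travel": [0,0,0],"twist": [0,0,0.07]}
    - {"travel": [0,0,0],"twist": [0,0,0.14]}
    - {"travel": [0,0,0.001],"twist": [0,0,0.2]}
    - {"travel": [0,0,0.001],"twist": [0,0,0.2]}
    - {"travel": [0,0,0.001],"twist": [0,0,0.2]}

```text
time_s: 11.05
ee_pos: [0.6253, 0.0724, 0.1155]
tcp_rot: [-1.291, 2.864, -0.0]
force: [-1.5, -0.2, 2.8]
opening: 0.0137
finger_force: 25.0
```

```bash
python3 st.py
```

```text
t 11.05 pos [0.6253 0.0724 0.1155] yaw -131.46 Fworld [-1.52 -0.15  2.77] Ftool [ 1.12  1.04 -2.77] M [ 0.032  0.183 -0.041] op 0.0137 ff 25.0 j [ 0.37  0.48 -0.12  0.   -0.97 -1.1 ] tau6 0.022
```

Emit:
apply_moves:
  rows:
    - {"travel": [0,0,0],"twist": [0,0,0.07]}
    - {"travel": [0,0,0],"twist": [0,0,0.14]}
    - {"travel": [0,0,0.001],"twist": [0,0,0.2]}
    - {"travel": [0,0,0.001],"twist": [0,0,0.2]}
    - {"travel": [0,0,0.001],"twist": [0,0,0.2]}

```text
time_s: 11.55
ee_pos: [0.6254, 0.0724, 0.1152]
tcp_rot: [-1.062, 2.956, -0.0]
force: [0.6, -0.6, 2.5]
opening: 0.0139
finger_force: 25.0
```

```bash
python3 st.py
```

```text
t 11.55 pos [0.6254 0.0724 0.1152] yaw -140.46 Fworld [ 0.61 -0.56  2.53] Ftool [-0.12 -0.82 -2.53] M [ 0.022  0.111 -0.028] op 0.0139 ff 25.0 j [ 0.37  0.48 -0.12  0.   -0.97 -1.25] tau6 0.03
```

Forward 0.78 rad now; the sinking part comes next.

Emit:
apply_moves:
  rows:
    - {"travel": [0,0,0],"twist": [0,0,0.07]}
    - {"travel": [0,0,0.001],"twist": [0,0,0.14]}
    - {"travel": [0,0,0.001],"twist": [0,0,0.2]}
    - {"travel": [0,0,0.001],"twist": [0,0,0.2]}
    - {"travel": [0,0,0.001],"twist": [0,0,0.2]}

```text
time_s: 12.05
ee_pos: [0.6256, 0.0724, 0.1149]
tcp_rot: [-0.827, 3.03, -0.0]
force: [-0.3, -0.8, 2.5]
opening: 0.0136
finger_force: 25.0
```

```bash
python3 st.py
```

```text
t 12.05 pos [0.6256 0.0724 0.1149] yaw -149.46 Fworld [-0.32 -0.8   2.5 ] Ftool [ 0.68 -0.53 -2.5 ] M [ 0.02   0.041 -0.025] op 0.0136 ff 25.0 j [ 0.37  0.48 -0.12  0.   -0.97 -1.41] tau6 0.04
```

Emit:
apply_moves:
  rows:
    - {"travel": [0,0,0],"twist": [0,0,0.07]}
    - {"travel": [0,0,0.001],"twist": [0,0,0.14]}
    - {"travel": [0,0,0.0015],"twist": [0,0,0.2]}
    - {"travel": [0,0,0.0015],"twist": [0,0,0.2]}
    - {"travel": [0,0,0.0015],"twist": [0,0,0.2]}

```text
time_s: 12.55
ee_pos: [0.6256, 0.0724, 0.1144]
tcp_rot: [-0.587, 3.085, 0.0]
force: [0.0, 0.4, 4.3]
opening: 0.0137
finger_force: 25.0
```

```bash
python3 st.py
```

```text
t 12.55 pos [0.6256 0.0724 0.1144] yaw -158.46 Fworld [0.02 0.35 4.33] Ftool [-0.15  0.32 -4.33] M [ 0.031 -0.02  -0.064] op 0.0137 ff 25.0 j [ 0.37  0.48 -0.12  0.   -0.96 -1.57] tau6 0.058
```

Emit:
apply_moves:
  rows:
    - {"travel": [0,0,0],"twist": [0,0,0.05]}
    - {"travel": [0,0,0.001],"twist": [0,0,0.1]}
    - {"travel": [0,0,0.001],"twist": [0,0,0.15]}
    - {"travel": [0,0,0.001],"twist": [0,0,0.15]}
    - {"travel": [0,0,0.001],"twist": [0,0,0.15]}

```text
time_s: 13.05
ee_pos: [0.6256, 0.0725, 0.1139]
tcp_rot: [-0.404, 3.114, 0.0]
force: [-0.1, -0.2, 5.0]
opening: 0.0137
finger_force: 25.0
```

```bash
python3 st.py
```

```text
t 13.05 pos [0.6256 0.0725 0.1139] yaw -165.22 Fworld [-0.07 -0.25  5.02] Ftool [ 0.12 -0.22 -5.02] M [ 0.027 -0.091 -0.035] op 0.0137 ff 25.0 j [ 0.37  0.48 -0.12  0.   -0.96 -1.68] tau6 0.054
```

Emit:
apply_moves:
  rows:
    - {"travel": [0,0,0],"twist": [0,0,0.04]}
    - {"travel": [0,0,0.0005],"twist": [0,0,0.08]}
    - {"travel": [0,0,0.0005],"twist": [0,0,0.1]}
    - {"travel": [0,0,0.0005],"twist": [0,0,0.1]}
    - {"travel": [0,0,0.0005],"twist": [0,0,0.1]}

```text
time_s: 13.55
ee_pos: [0.6256, 0.0724, 0.1138]
tcp_rot: [-0.282, 3.128, 0.0]
force: [-0.6, -0.6, 5.0]
opening: 0.0143
finger_force: 25.0
```

```bash
python3 st.py
```

```text
t 13.55 pos [0.6256 0.0724 0.1138] yaw -169.71 Fworld [-0.62 -0.65  4.97] Ftool [ 0.72 -0.52 -4.97] M [ 0.065 -0.042  0.046] op 0.0143 ff 25.0 j [ 0.37  0.48 -0.12  0.   -0.96 -1.76] tau6 -0.032
```

Emit:
apply_moves:
  rows:
    - {"travel": [0,0,0],"twist": [0,0,0.04]}
    - {"travel": [0,0,0.0005],"twist": [0,0,0.08]}
    - {"travel": [0,0,0.0005],"twist": [0,0,0.1]}
    - {"travel": [0,0,0.0005],"twist": [0,0,0.1]}
    - {"travel": [0,0,0.0005],"twist": [0,0,0.1]}

```text
time_s: 14.05
ee_pos: [0.6255, 0.0724, 0.1137]
tcp_rot: [-0.159, 3.137, 0.0]
force: [-0.7, 0.3, 6.2]
opening: 0.0141
finger_force: 25.0
```

```bash
python3 st.py
```

```text
t 14.05 pos [0.6255 0.0724 0.1137] yaw -174.21 Fworld [-0.72  0.32  6.16] Ftool [ 0.68  0.39 -6.16] M [0.08  0.013 0.07 ] op 0.0141 ff 25.0 j [ 0.37  0.48 -0.12  0.   -0.96 -1.84] tau6 -0.062
```

```bash
python3 - <<'E'
from h import *
from cell import bot
w=bot.read_camera("wrist");np.savez("w4.npz",**w);s=bot.read_camera("side");np.savez("s4.npz",**s)
v=np.hstack([cv2.resize(w["color"][110:310,160:360],(400,400),interpolation=2),cv2.resize(s["color"][130:230,200:300],(400,400),interpolation=2)])
cv2.imwrite("pics/w4.png",v)
E
```

```text
(no output)
```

View pics/w4.png

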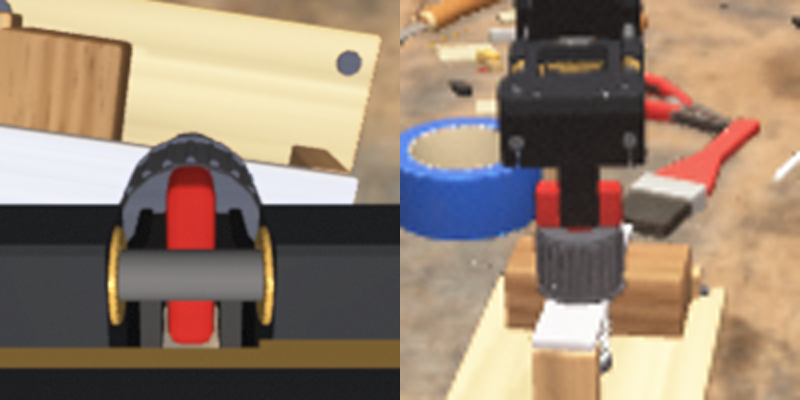

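Emit:
apply_moves:
  rows:
    - {"travel": [0,0,0],"twist": [0,0,0.03]}
    - {"travel": [0,0,0],"twist": [0,0,0.06]}
    - {"travel": [0,0,0],"twist": [0,0,0.06]}
    - {"travel": [0,0,0],"twist": [0,0,0.06]}

```text
time_s: 14.55
ee_pos: [0.6255, 0.0725, 0.1137]
tcp_rot: [-0.087, 3.14, -0.0]
force: [-1.3, 0.0, 6.4]
opening: 0.014
finger_force: 25.1
```

```bash
python3 st.py
```

```text
t 14.55 pos [0.6255 0.0725 0.1137] yaw -176.84 Fworld [-1.32  0.01  6.4 ] Ftool [ 1.31  0.08 -6.4 ] M [0.061 0.178 0.343] op 0.014 ff 25.1 j [ 0.37  0.48 -0.12  0.   -0.96 -1.89] tau6 -0.329
```

Emit:
apply_moves:
  rows:
    - {"travel": [0,0,0],"twist": [0,0,-0.03]}
    - {"travel": [0,0,-0.001],"twist": [0,0,-0.03]}
    - {"travel": [0,0,-0.001],"twist": [0,0,-0.03]}

```text
time_s: 14.85
ee_pos: [0.6254, 0.0724, 0.1137]
tcp_rot: [-0.12, 3.139, 0.0]
force: [1.0, 0.4, 3.8]
opening: 0.0138
finger_force: 25.0
```

```bash
python3 st.py
```

```text
t 14.85 pos [0.6254 0.0724 0.1137] yaw -175.6 Fworld [1.   0.37 3.83] Ftool [-1.03  0.29 -3.83] M [ 0.145 -0.135  0.088] op 0.0138 ff 25.0 j [ 0.37  0.48 -0.12  0.   -0.96 -1.87] tau6 -0.102
```

Emit:
apply_moves:
  rows:
    - {"travel": [0,0,0],"twist": [0,0,0]}
    - {"travel": [0,0,0],"twist": [0,0,0]}
    - {"travel": [0,0,0],"twist": [0,0,0]}
    - {"travel": [0,0,0],"twist": [0,0,0]}
    - {"travel": [0,0,0],"twist": [0,0,0]}
    - {"travel": [0,0,0],"twist": [0,0,0]}
  hand: -1

```text
time_s: 15.45
ee_pos: [0.6251, 0.0723, 0.1134]
tcp_rot: [0.119, -3.139, 0.0]
force: [0.5, 0.4, -0.9]
opening: 0.054
finger_force: 0.0
```

Emit:
apply_moves:
  rows:
    - {"travel": [0,0,-0.03],"twist": [0,0,0]}
    - {"travel": [0,0,-0.1],"twist": [0,0,0]}
    - {"travel": [0,0,-0.2],"twist": [0,0,0]}
    - {"travel": [0.08,0,-0.24],"twist": [0,0,0]}
    - {"travel": [0.08,0,-0.24],"twist": [0,0,0]}
    - {"travel": [0.08,0,-0.24],"twist": [0,0,0]}

```text
time_s: 16.05
ee_pos: [0.5933, 0.07, 0.2111]
tcp_rot: [-0.12, 3.137, 0.001]
force: [-0.6, 0.6, -1.4]
opening: 0.0867
finger_force: 0.0
```

```bash
python3 st.py;  python3 - <<'E'
from h import *
from cell import bot
ims=[];cs=[];uv=[]
for n,b,b0 in(("side",(200,160,300,235),(200,140)),("top",(230,150,300,215),(212,130))):
    c=bot.read_camera(n);a=red(c["color"],b);print(n,a);cs.append(c);uv.append(a[0])
    ims.append(cv2.resize(c["color"][b0[1]:b0[1]+100,b0[0]:b0[0]+100],(400,400),interpolation=2))
print(tri(cs,uv))
t=cs[1];print([plane(t,u,.13).round(4).tolist() for u in cv2.boxPoints(red(t["color"],(230,150,300,215))[2])])
cv2.imwrite("pics/e.png",np.hstack(ims))
E
```

```text
t 16.05 pos [0.5933 0.07   0.2111] yaw -175.63 Fworld [-0.63  0.64 -1.4 ] Ftool [0.58 0.69 1.4 ] M [-0.032 -0.053 -0.02 ] op 0.0867 ff 0.0 j [ 0.39  0.34 -0.08 -0.   -1.14 -1.88] tau6 -0.003
side (array([244.46037736, 180.66415094]), array([234, 175,  22,  13, 265], dtype=int32), ((244.5, 181.0), (12.0, 21.0), 90.0))Traceback (most recent call last):
  File "<stdin>", line 5, in <module>
  File "h.py", line 21, in red
    i=1+np.argmax(st[1:,4]); cnt=cv2.findContours((l==i).astype(np.uint8),0,2)[0][0]
        ~~~~~~~~~^^^^^^^^^^
    return _wrapfunc(a, 'argmax', axis=axis, out=out, **kwds)
    return bound(*args, **kwds)
ValueError: attempt to get argmax of an empty sequence
```

Emit:
apply_moves:
  rows:
    - {"travel": [0.1,0,-0.05],"twist": [0,0,0]}
    - {"travel": [0.2,0,-0.1],"twist": [0,0,0]}
    - {"travel": [0.3,0,-0.1],"twist": [0,0,0]}
    - {"travel": [0.4,0,-0.1],"twist": [0,0,0]}
    - {"travel": [0.4,0,-0.1],"twist": [0,0,0]}
    - {"travel": [0.4,0,-0.1],"twist": [0,0,0]}

```text
time_s: 16.75
ee_pos: [0.4339, 0.0579, 0.2496]
tcp_rot: [-0.12, 3.139, -0.0]
force: [0.4, -0.2, 0.5]
opening: 0.0873
finger_force: 0.0
```

```bash
python3 - <<'E'
from h import *
from cell import bot
ims=[];cs=[];uv=[]
for n,b0 in(("side",(200,140)),("top",(212,130))):
    c=bot.read_camera(n);cs.append(c)
    ims.append(cv2.resize(c["color"][b0[1]:b0[1]+100,b0[0]:b0[0]+100],(400,400),interpolation=2))
cv2.imwrite("pics/e.png",np.hstack(ims))
uv=[red(cs[0]["color"],(200,160,300,235))[0],red(cs[1]["color"],(230,150,300,215))[0]]
print(tri(cs,uv))
t=cs[1];b=cv2.boxPoints(red(t["color"],(230,150,300,215))[2]);print([plane(t,u,.13).round(4).tolist() for u in b])
E
```

```text
(array([0.6269149 , 0.07013651, 0.11981032]), [np.float64(0.001107660401531979), np.float64(0.001107660401532135)])
[[0.6512, 0.081, 0.13], [0.6508, 0.0589, 0.13], [0.6038, 0.0599, 0.13], [0.6042, 0.0819, 0.13]]
```

View pics/e.png

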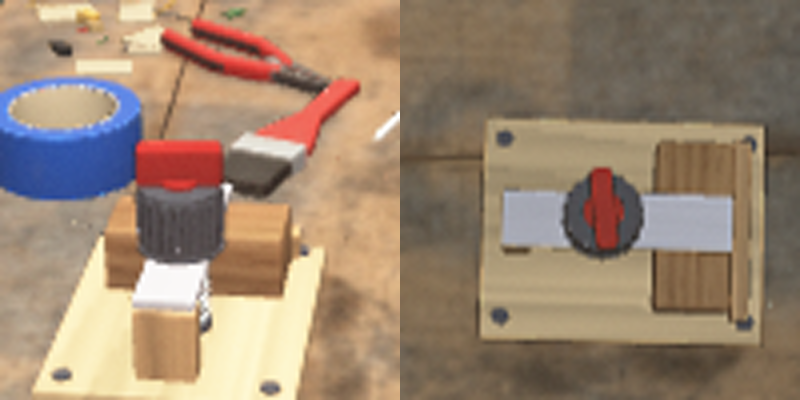

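```bash
python3 -c "
from cell import bot
print(bot.hand_in())"
```

```text
the job is handed in; nothing more can be done
None
```

The nut dropped in after about 0.64 rad backward, then ran forward about 1.4 rad to its stop, where torque briefly reached 0.33 N m (above your 0.15 limit) before I eased it; it was let go about 12.7 mm lower, and the job is handed in with no verdict returned.

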